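# Hang the flag-shaped serving board level on the drying stand

### The job

Take the flag-shaped wooden serving board with the row of holes out of the dowel rack and hang it up to dry on the wooden peg of the drying stand. Of its five holes use the one by which it hangs level, with its long straight edge on top and horizontal; thread that hole over the peg's knob until the whole board is on the thin neck behind it, then set its weight down on the neck gently before you let go. Do not force or knock the board against the stand - feel your way on, as the peg does not sit exactly on its mark - and leave the other boards, the jars and the vegetables where they are.

Things in the scene. Friction and masses are not known exactly. Their poses are not given: they have to be found in the camera images.
- board: Flag-shaped serving board, light wood, 12 mm thick, uniform, 0.22 to 0.35 kg. Local x across its thickness, y along it, z up as it stands. Square blade 170 x 170 mm (y -85..85, z 0..170); handle 85 x 40 mm (y 85..170, z 130..170) flush with the blade's top: one straight top edge, 255 mm long. Five 19 mm holes through it. Origin: middle of the blade's lower edge. Either face may be in front.
- board_edge (a point): Middle of the blade's top edge (board frame y 0, z 170 mm, mid-thickness). The board can be pinched anywhere along the top edge; fingertips up to 18 mm below the edge stay clear of the holes A to D.
- hole_A (a point): Centre of hole A (mid-thickness), 19 mm wide, at y -59, z 140 mm in the board's frame.
- hole_B (a point): Centre of hole B, 19 mm, at y -23, z 140 mm in the board's frame.
- hole_C (a point): Centre of hole C, 19 mm, at y 13, z 140 mm in the board's frame.
- hole_D (a point): Centre of hole D, 19 mm, at y 49, z 140 mm in the board's frame.
- hole_E (a point): Centre of hole E in the handle, 19 mm, at y 150, z 150 mm in the board's frame.
- rack: Fixed wooden dowel rack, base 210 x 150 x 16 mm; three slots 60 mm apart (local x -60, 0, 60) along its y, each two pairs of 8 mm dowels with a 16 mm gap, tops 76 mm above the table. The flag-shaped board stands upright in one slot, the white and the dark board in the others, lower edges 16 mm above the table. Origin: centre of its underside.
- stand: Fixed wooden drying stand facing along its -x: a drip tray 160 x 200 mm (x, y) with a 22 mm high rim, and a post 26 x 46 mm (54 mm wide at its cap), 240 mm tall, its front face at local x +42 mm. One turned peg sticks out level from the post towards -x. Behind the post hangs a small steel cup. Origin: centre of the tray's underside.
- peg_mark (a point): Where the axis of the peg was meant to leave the post's face: local (42, 0, 210) mm of the stand, its axes parallel to the stand's. The hole for it was drilled by eye: its axis is up to 5 mm off this, sideways and in height, though level and true along the stand's -x; it does not give.
- peg_end (a point): The same, for the peg's tip: local (-30, 0, 210) mm. Off the post's face the peg has: a rosette 26 mm wide to 5 mm; a flared root to 10; the neck, 10 mm thick, from 10 to 50; the knob, 17 mm thick from 53 to 58, its rounded nose tapering to 15 mm at 63, 10 at 69 and 3 at the tip, 72. On the neck, a hung board's hole has its centre 4.5 mm below the peg's axis.
- white_board: White plastic chopping board with a red end, 200 x 120 x 10 mm, standing in the rack. Leave it. Origin: under its middle.
- dark_board: Plain dark wooden board 180 x 115 x 12 mm, no holes, standing in the rack. Leave it. Origin: middle of its lower edge.
- jar_a: Clear spice jar with a steel lid, 52 mm across, 85 mm tall, loose. Leave it. Origin: centre of its underside.
- jar_b: Smaller clear spice jar with a steel lid, 48 mm across, 75 mm tall, loose. Leave it. Origin: centre of its underside.
- onion: White onion, 74 mm across, 75 mm tall, loose. Leave it. Origin: centre of its underside.
- pepper: Dark green poblano pepper standing on end, 60 mm across, 110 mm tall with its stem, loose. Leave it. Origin: centre of its underside.

How it is judged:
On the way, in this order (a step that is already met when the one before it is completed fails the run):
1. the board is held in the fingers and lifted clear of the rack's dowels (z of board in the frame of rack above 0.085 m and contact force between the fingers and board above 0.5 N), for 0.2 s.
2. while still held, the board is threaded by its level hole over the knob onto the neck of the peg (x of hole_C in the frame of stand between -0.006 and 0.034 m and y of hole_C in the frame of stand between -0.011 and 0.011 m and height (world z) of hole_C between 0.196 and 0.221 m and contact force between the fingers and board above 0.5 N), for 0.1 s.
At the end, for the whole second after the job is handed in: The board hangs released and at rest on the neck of the stand's peg by its level hole, that hole's centre behind the knob (local x of the stand -6 to 34 mm, within 11 mm of its middle plane, 197 to 215 mm above the table), its top edge up and level within 0.09 rad (5 degrees) (x of hole_C in the frame of stand between -0.006 and 0.034 m and y of hole_C in the frame of stand between -0.011 and 0.011 m and height (world z) of hole_C between 0.197 and 0.215 m and angle between board's own z axis and vertical below 0.09 rad and contact force between board and stand above 0.5 N and contact force between board and the fingers below 0.1 N and linear speed of board below 0.02 m/s and angular speed of board below 0.15 rad/s); the robot touches nothing.
It fails at once if the board is forced, knocked or dropped against the stand (more than 10 N) (contact force between board and stand above 10 N).
It fails at once if another board, a jar, the onion or the pepper is moved by more than 40 mm (distance of any of white_board, dark_board, jar_a, jar_b, onion, pepper from where it was at the start of the episode above 0.04 m).
It also fails if it takes over 72 s, if anything falls off the work surface, if the arm or the gripper's body presses on something with over 40 N, if the wrist force passes 120 N, or if a joint passes its speed limit or range.

### The arm

A 6-joint arm with a two-finger parallel gripper is mounted at the origin on the work surface. World frame = base frame: x ahead of the robot, y to its left, z up, the work surface at z = 0. Lengths are in m, angles in rad, forces in N, time in s.
With the tool pointing down it reaches from about 0.275 to 0.75 m from the base axis. Payload 10.2 kg.
Tool frame: the origin (TCP) lies at the very end of the fingers, on their centre line; the grasp point (between the pads) lies 19 mm behind it (r.grip_point_offset is the distance from the TCP to the grasp point, in m); z points along the fingers, y is the line along which they close (so a half turn about z gives the same grasp; the last joint's range is limited). The gripper opens to 88 mm and grips with 3 to 60 N. Pads are 18 mm wide; open, the fingers measure 123 mm over their backs; the gripper's body (75 mm by 187 mm) begins 45 mm behind the grasp point.
Start: joints at [0.976, 0.313, 1.498, -0, 1.331, -0.223], TCP at [0.191, 0.489, 0.239] pointing down, gripper open.
Joint ranges: [-2.94, 2.94], [-0.97, 2.17], [0.19, 2.56], [-1.23, 4.37], [0.02, 3.11], [-2.88, 2.88]. Speed limits (rad/s): [2.39, 2.39, 3.01, 3.14, 3.14, 3.14].

### API

Orientations are given as a unit quaternion [w, x, y, z].
In Python, from workcell import r gives the robot as it stands.
- The arm moves only by the shell command python3 -m crank 'ROWS' [FORCE]. ROWS is JSON, a list of rows, each a list of 3 entries, a list of its own where there are three numbers: the turn, a rotation vector about the tool's x, y, z in units of 5 degrees (1.0 is 5 degrees), then the shift along the tool's x, y, z in units of 40 mm (1.0 is 40 mm), then the opening, from 0 (shut) to 1 (fully open). A call has 1 to 8 rows; each row is the pose to reach, as a shift and turn from the pose commanded when the call began, along the tool's axes at that moment; what a row does not reach only later rows make up. A row lasts 1/12 s, in which the tool goes at most 41.7 mm and 7.16 degrees, less where a joint would pass 70% of its speed; a pose out of reach is approached as far as the arm can. A call with a gripper value outside its range is refused whole. The fingers move at their own pace and stop on an object; FORCE is the grip in N (left out, the last holds). Time passes only in rows, so rows that repeat a pose let the fingers close. It gives the time, the measured TCP pose, the force, the opening and the grip force at its end, in the units of the state.
- r.get_state(): the state, without advancing time (a new reading comes with each control period).
- r.camera(name): name is "scene" or "top" or "wrist"; returns a dict with "color" (384x512x3 uint8, red, green, blue), "range_z" (384x512 float32, m along the optical axis (not along the pixel's ray), 0 where there is no reading), "mtx" (3x3 intrinsics, pixels), "dist" ([k1, k2, p1, p2, k3] as OpenCV has them; the pictures are not rectified), "world_to_cam" (4x4, takes a point from world to camera coordinates). Camera axes: x right, y up, looking along -z (the intrinsics and any distortion apply to the point x, -y, -z); pixel columns grow to the right and rows downward; lengths in m; the calibration is good to about 2 mm. A picture is of the moment at which its call begins.
- r.close_job(): hands the job in; it is judged then, once.
The state is a dict: "t": time; "joint_pos": joint angles; "qd": joint speeds; "joint_torque": joint torques, N m; "eef_pos": TCP position; "ee_rot": TCP orientation; "ft_force": force on the tool from outside, world axes, zero at the start; "ft_torque": the same for the moment, N m; "finger_gap": finger opening in m; "finger_force": force on a finger pad.
Only numpy, scipy, OpenCV 4.12 (cv2) and the standard library are available. Lean on these libraries where they do the work, as an engineer would, in place of code of your own. Each camera call takes 0.05 s, during which the arm holds its last target. There are 200 camera calls.

## Working session

There is one attempt and no reset: what is moved stays moved. The work goes in short steps, Python scripts to look and compute and a shell command to move; the robot and the scene stay as the last step left them, time stands still between calls to the robot, and variables do not carry over. Pictures are saved under pics/ and viewed, at most 10 in all, crops included, and the job is handed in when it is done.

```bash
ls; mkdir -p pics
cat > h.py <<'E'
from workcell import r
import numpy as np, cv2
def snap(n):
    c=r.camera(n); np.savez('%s.npz'%n,**{k:np.array(v) for k,v in c.items()}); return c
def load(n): return dict(np.load('%s.npz'%n))
def pts(c,uv,z=None):
    """world points from pixels by range; with z: ray onto the plane"""
    uv=np.array(uv,float).reshape(-1,2)
    n=cv2.undistortPoints(uv.reshape(-1,1,2),c['mtx'],c['dist']).reshape(-1,2)
    d=np.c_[n[:,0],-n[:,1],-np.ones(len(n))]
    W=np.linalg.inv(c['world_to_cam']); R=W[:3,:3];o=W[:3,3]
    dw=d@R.T
    if z is None:
        s=c['range_z'][uv[:,1].round().astype(int),uv[:,0].round().astype(int)]
    else: s=(z-o[2])/dw[:,2]
    return o+dw*np.reshape(s,(-1,1))
def cloud(c):
    v,u=np.mgrid[0:384,0:512]; return pts(c,np.c_[u.ravel(),v.ravel()]).reshape(384,512,3)
E
python3 - <<'E'
from h import *
a=snap('scene');b=snap('top')
for n,c in(('scene',a),('top',b)):
    cv2.imwrite('pics/%s0.png'%n,cv2.resize(c['color'][:,:,::-1],(800,600)))
    print(n,np.linalg.inv(c['world_to_cam'])[:3,3])
E
```

```text
pics
scene [ 0.98010742 -0.40566635  0.97765418]
top [ 0.41193489 -0.01179752  1.12286865]
```

View pics/scene0.png

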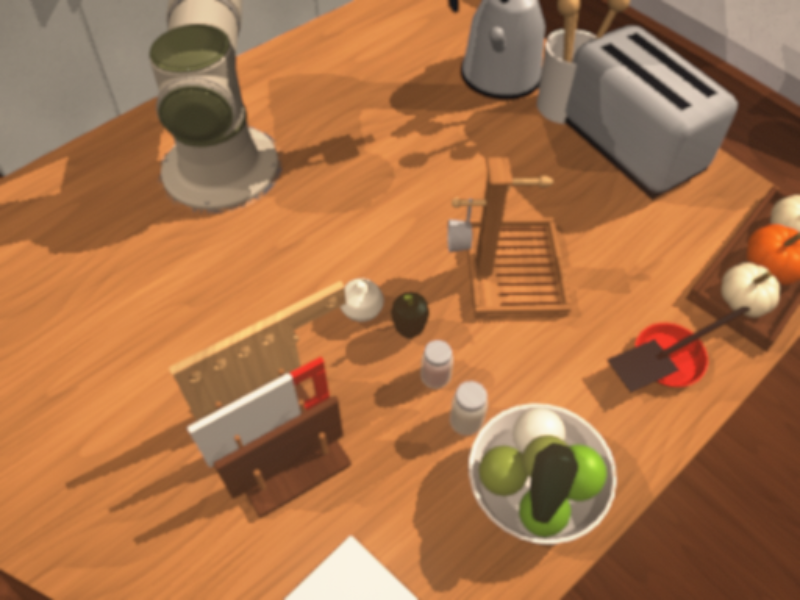

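View pics/top0.png

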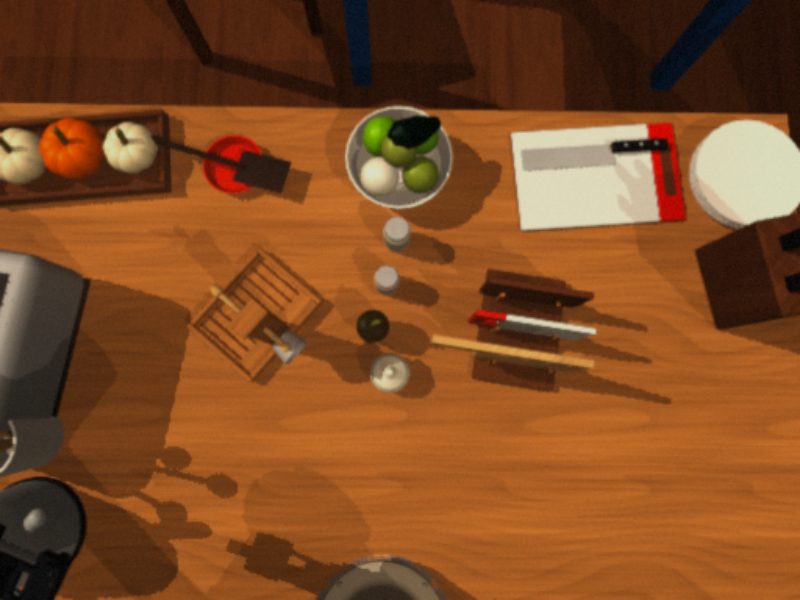

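The scene view shows the flag board as the rack's nearest-to-robot slot (handle end at (340,290), blade end at (175,370)). In the top view it runs from (433,340) at the handle to (592,364); the peg goes from the post at (255,325) to its knob at (215,290).

Run:
```python
from h import *
c=load('top');P=cloud(c);d=load('scene');Q=cloud(d)
def crop(A,u0,u1,v0,v1,z0,z1):
    s=.64;B=A[int(v0*s):int(v1*s),int(u0*s):int(u1*s)].reshape(-1,3);return B[(B[:,2]>z0)&(B[:,2]<z1)]
def line(B,name):
    m=B.mean(0);_,_,V=np.linalg.svd((B-m)[:,:2],full_matrices=0);t=(B-m)[:,:2]@V[0];w=(B-m)[:,:2]@V[1]
    print(name,len(B),m.round(4),'dir',V[0].round(4),'ext',np.percentile(t,[0,2,98,100]).round(4),'w',np.percentile(w,[2,98]).round(4),'z',np.percentile(B[:,2],[2,50,98]).round(4))
line(crop(P,425,600,325,380,.165,.21),'board top')
line(crop(Q,165,350,280,380,.170,.21),'board scene')
line(crop(P,205,240,280,312,.19,.235),'peg top')
line(crop(Q,508,555,170,195,.17,.24),'peg scene')
line(crop(P,230,275,300,340,.225,.26),'post cap')
B=crop(P,180,330,240,390,.012,.03); r_=cv2.minAreaRect((B[:,:2]*1000).astype(np.float32)); print('tray',r_,len(B))
B=crop(P,455,600,260,400,.01,.02); r_=cv2.minAreaRect((B[:,:2]*1000).astype(np.float32)); print('rack',r_,len(B))
# board front strip by colour-ray
for nm,X,(u0,u1,v0,v1) in(('pegT',c,(200,240,278,312)),('pegS',d,(508,560,168,196))):
    cv2.imwrite('pics/%s.png'%nm,cv2.resize(X['color'][int(v0*.64)-15:int(v1*.64)+30,int(u0*.64)-15:int(u1*.64)+40,::-1],None,fx=6,fy=6,interpolation=2))
s=r.get_state();print({k:np.round(v,4) for k,v in s.items()})
```

```text
board top 577 [ 0.4736 -0.2015  0.1846] dir [0.1476 0.989 ] ext [-0.127  -0.1211  0.1231  0.1281] w [-0.0054  0.0064] z [0.1697 0.1854 0.1894]
board scene 1105 [ 0.4771 -0.2053  0.1822] dir [-0.1448 -0.9895] ext [-0.1315 -0.1256  0.1185  0.1239] w [-0.0087  0.0049] z [0.171  0.1842 0.1881]
peg top 110 [0.5498 0.2481 0.2155] dir [-0.6303 -0.7763] ext [-0.0266 -0.0241  0.0282  0.03  ] w [-0.0068  0.0067] z [0.2115 0.2154 0.2204]
peg scene 134 [0.5507 0.2399 0.2173] dir [0.5062 0.8624] ext [-0.0437 -0.0415  0.0306  0.0344] w [-0.0112  0.0156] z [0.2084 0.2152 0.2393]
post cap 337 [0.5144 0.2022 0.2392] dir [-0.7767  0.6298] ext [-0.027  -0.0256  0.0254  0.0267] w [-0.0165  0.0157] z [0.2351 0.2394 0.2426]
tray ((550.103759765625, 245.17247009277344), (161.3301239013672, 199.66661071777344), 50.20412063598633) 1252
rack ((528.0114135742188, -247.02874755859375), (189.87681579589844, 210.27117919921875), 81.34915161132812) 1944
{'t': np.float64(0.1), 'joint_pos': array([ 0.9756,  0.3134,  1.4984, -0.    ,  1.331 , -0.2234]), 'qd': array([-0.001 , -0.0009, -0.0023, -0.0004, -0.    , -0.0004]), 'joint_torque': array([ 3.70000e-03, -4.02812e+01, -2.52646e+01,  6.96000e-02,
        3.42000e-02, -1.00000e-04]), 'eef_pos': array([0.1906, 0.4889, 0.2382]), 'ee_rot': array([-2.000e-04,  1.848e-01,  9.828e-01, -5.000e-04]), 'ft_force': array([ 0.0373, -0.3996,  0.9205]), 'ft_torque': array([-0.016 ,  0.0673, -0.0299]), 'finger_force': np.float64(0.0), 'finger_gap': np.float64(0.0881)}
```

```bash
cat > go.py <<'E'
import sys
from h import *
from scipy.spatial.transform import Rotation as T
def go(x,y,z,deg):
    s=r.get_state();q=s['ee_rot'];R=T.from_quat([q[1],q[2],q[3],q[0]])
    a=np.radians(deg);ya=np.array([np.cos(a),np.sin(a),0]);za=np.array([0,0,-1.])
    G=T.from_matrix(np.c_[np.cross(ya,za),ya,za])
    d=R.inv().apply(np.array([x,y,z])-s['eef_pos'])
    print('turn',(np.degrees((R.inv()*G).as_rotvec())/5).round(2).tolist(),'shift',(d/.04).round(2).tolist(),
      'tcp',s['eef_pos'].round(4).tolist(),'f',s['ft_force'].round(2).tolist(),'gap',round(float(s['finger_gap']),4),'pad',round(float(s['finger_force']),1),'t',s['t'])
if __name__=='__main__': go(*map(float,sys.argv[1:]))
E
python3 go.py 0.4694 -0.2297 0.30 -8.5
```

```text
turn [-0.01, 0.01, 15.44] shift [-13.02, -14.21, -1.53] tcp [0.1906, 0.4889, 0.2382] f [0.04, -0.4, 0.92] gap 0.0881 pad 0.0 t 0.1
```

```bash
python3 -m crank '[[[0,0,0],[0,0,-1],1],[[0,0,2],[-1.5,-1.5,-1.53],1],[[0,0,15.44],[-13.02,-14.21,-1.53],1],[[0,0,15.44],[-13.02,-14.21,-1.53],1],[[0,0,15.44],[-13.02,-14.21,-1.53],1],[[0,0,15.44],[-13.02,-14.21,-1.53],1],[[0,0,15.44],[-13.02,-14.21,-1.53],1],[[0,0,15.44],[-13.02,-14.21,-1.53],1]]'; python3 go.py 0.4694 -0.2297 0.30 -8.5
```

```text
t: 0.77
eef_pos: [0.2967, 0.217, 0.2925]
ee_rot: [0.0, 0.586, 0.81, 0.0]
ft_force: [0.9, 0.5, -0.0]
finger_gap: 0.0881
finger_force: 0.0
turn [0.0, -0.0, 5.35] shift [-11.96, 0.6, -0.19] tcp [0.2967, 0.217, 0.2925] f [0.87, 0.47, -0.04] gap 0.0881 pad 0.0 t 0.7667
```

```bash
python3 -m crank '[[[0,0,5.35],[-11.9,0.6,-0.19],1],[[0,0,5.35],[-11.9,0.6,-0.19],1],[[0,0,5.35],[-11.9,0.6,-0.19],1],[[0,0,5.35],[-11.9,0.6,-0.19],1],[[0,0,5.35],[-11.9,0.6,-0.19],1],[[0,0,5.35],[-11.9,0.6,-0.19],1],[[0,0,5.35],[-11.9,0.6,-0.19],1],[[0,0,5.35],[-11.9,0.6,-0.19],1]]' >/dev/null; python3 -m crank '[[[0,0,0],[-4,0,0],1],[[0,0,0],[-4,0,0],1],[[0,0,0],[-4,0,0],1],[[0,0,0],[-4,0,0],1],[[0,0,0],[-4,0,0],1]]' ; python3 go.py 0.4694 -0.2297 0.30 -8.5
python3 - <<'E'
from h import *
c=snap('wrist');cv2.imwrite('pics/w1.png',c['color'][:,:,::-1]);print(np.linalg.inv(c['world_to_cam']).round(3))
P=cloud(c);B=P.reshape(-1,3);B=B[(B[:,2]>.17)&(B[:,2]<.2)]
if len(B):
    m=B.mean(0);_,_,V=np.linalg.svd((B-m)[:,:2],full_matrices=0);t=(B-m)[:,:2]@V[0];w=(B-m)[:,:2]@V[1];print(m,V[0],np.percentile(t,[0,2,98,100]),np.percentile(w,[2,98]),np.percentile(B[:,2],[2,50,98]))
E
```

```text
t: 1.85
eef_pos: [0.3946, -0.2545, 0.297]
ee_rot: [-0.001, 0.757, 0.653, -0.001]
ft_force: [-0.1, 0.8, -0.5]
finger_gap: 0.0879
finger_force: 0.0
turn [-0.02, 0.0, 0.0] shift [0.89, 1.76, -0.08] tcp [0.3946, -0.2545, 0.297] f [-0.08, 0.85, -0.53] gap 0.0879 pad 0.0 t 1.85
[[ 0.989  0.141  0.044  0.406]
 [-0.148  0.946  0.289 -0.18 ]
 [-0.001 -0.292  0.956  0.443]
 [ 0.     0.     0.     1.   ]]
[ 0.47067279 -0.21720257  0.18404956] [-0.14725827 -0.98909808] [-0.09333859 -0.0880246   0.10574687  0.11144961] [-0.00493891  0.00713801] [0.17134243 0.1855942  0.18724878]
```

View pics/w1.png

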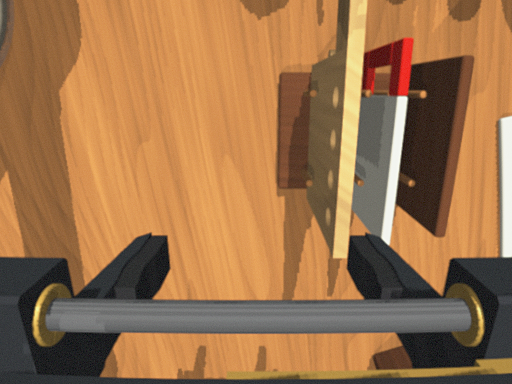

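The wrist picture shows the board's top edge from (350,0) to its blade end at (342,255), with the holes on the face; it agrees with the top view.

```bash
python3 -m crank '[[[0,0,0],[0.9,1.76,0],1],[[0,0,0],[0.9,1.76,0],1],[[0,0,0],[0.9,1.76,0],1],[[0,0,0],[0.9,1.76,1],1],[[0,0,0],[0.9,1.76,1.8],1],[[0,0,0],[0.9,1.76,1.8],1],[[0,0,0],[0.9,1.76,1.8],1]]' ; python3 go.py 0.4692 -0.2303 0.169 -8.5
```

```text
t: 2.48
eef_pos: [0.4704, -0.2232, 0.226]
ee_rot: [-0.001, 0.756, 0.655, -0.0]
ft_force: [0.3, -0.5, 1.1]
finger_gap: 0.0882
finger_force: 0.0
turn [-0.02, -0.01, 0.07] shift [-0.18, -0.0, 1.42] tcp [0.4704, -0.2232, 0.226] f [0.26, -0.52, 1.05] gap 0.0882 pad 0.0 t 2.4833
```

```bash
python3 -m crank '[[[0,0,0.07],[-0.18,0,0.5],1],[[0,0,0.07],[-0.18,0,1],1],[[0,0,0.07],[-0.18,0,1.42],1],[[0,0,0.07],[-0.18,0,1.42],1],[[0,0,0.07],[-0.18,0,1.42],0.5],[[0,0,0.07],[-0.18,0,1.42],0.4]]' 25; python3 go.py 0.4692 -0.2303 0.169 -8.5
```

```text
t: 2.98
eef_pos: [0.4705, -0.2317, 0.1716]
ee_rot: [0.002, 0.758, 0.653, 0.0]
ft_force: [-0.1, -0.3, 1.0]
finger_gap: 0.0769
finger_force: 0.0
turn [0.04, 0.02, -0.0] shift [0.03, -0.04, 0.06] tcp [0.4705, -0.2317, 0.1716] f [-0.06, -0.33, 1.03] gap 0.0769 pad 0.0 t 2.9833
```

```bash
python3 -m crank '[[[0,0,0],[0.0,-0.04,0.04],0.3],[[0,0,0],[0,-0.04,0.04],0.2],[[0,0,0],[0,-0.04,0.04],0.1],[[0,0,0],[0,-0.04,0.04],0],[[0,0,0],[0,-0.04,0.04],0],[[0,0,0],[0,-0.04,0.04],0],[[0,0,0],[0,-0.04,0.04],0],[[0,0,0],[0,-0.04,0.04],0]]' 25;  python3 -m crank '[[[0,0,0],[0,0,0],0],[[0,0,0],[0,0,0],0],[[0,0,0],[0,0,0],0],[[0,0,0],[0,0,0],0]]' 25
```

```text
t: 3.65
eef_pos: [0.4681, -0.231, 0.1675]
ee_rot: [-0.0, 0.758, 0.653, -0.0]
ft_force: [1.4, -0.0, -0.7]
finger_gap: 0.024
finger_force: 0.0
t: 3.98
eef_pos: [0.4682, -0.231, 0.1675]
ee_rot: [0.0, 0.758, 0.653, 0.0]
ft_force: [0.4, -1.0, -1.2]
finger_gap: 0.0117
finger_force: 25.0
```

```bash
python3 -m crank '[[[0,0,0],[0,0,-0.2],0],[[0,0,0],[0,0,-0.5],0],[[0,0,0],[0,0,-1],0],[[0,0,0],[0,0,-1.6],0],[[0,0,0],[0,0,-2.2],0],[[0,0,0],[0,0,-2.8],0],[[0,0,0],[0,0,-3.1],0],[[0,0,0],[0,0,-3.3],0]]'; python3 -m crank '[[[0,0,0],[0,0,0],0],[[0,0,0],[0,0,0],0],[[0,0,0],[0,0,0],0]]'; python3 go.py 0.63 0.345 0.30 50.9
```

```text
t: 4.65
eef_pos: [0.4681, -0.2311, 0.3014]
ee_rot: [0.001, 0.758, 0.653, 0.0]
ft_force: [-0.6, 0.4, -4.2]
finger_gap: 0.0119
finger_force: 25.0
t: 4.9
eef_pos: [0.4678, -0.2308, 0.2983]
ee_rot: [-0.001, 0.758, 0.653, -0.0]
ft_force: [0.0, 0.2, -3.6]
finger_gap: 0.0118
finger_force: 25.0
turn [-0.01, -0.02, -11.89] shift [14.84, 1.87, -0.03] tcp [0.4678, -0.2308, 0.2983] f [0.02, 0.2, -3.57] gap 0.0118 pad 25.0 t 4.9
```

```bash
python3 -m crank '[[[0,0,0],[0,0,-1],0],[[0,0,0],[0,0,-2],0],[[0,0,0],[0.5,0,-3],0],[[0,0,-1],[1.3,0.1,-3],0],[[0,0,-2],[2.1,0.2,-3],0],[[0,0,-3],[2.9,0.3,-3],0],[[0,0,-4],[3.7,0.4,-3],0],[[0,0,-5],[4.5,0.5,-3],0]]';python3 go.py 0.594 0.300 0.42 50.9
```

```text
t: 5.57
eef_pos: [0.5147, -0.0544, 0.4185]
ee_rot: [-0.001, 0.597, 0.802, -0.0]
ft_force: [0.4, -0.2, -3.3]
finger_gap: 0.0116
finger_force: 25.0
turn [-0.01, -0.02, -6.84] shift [7.92, 4.44, -0.04] tcp [0.5147, -0.0544, 0.4185] f [0.44, -0.15, -3.28] gap 0.0116 pad 25.0 t 5.5667
```

```bash
python3 -m crank '[[[0,0,-0.8],[0.9,0.5,0],0],[[0,0,-1.6],[1.8,1,0],0],[[0,0,-2.4],[2.7,1.5,0],0],[[0,0,-3.2],[3.6,2,0],0],[[0,0,-4],[4.5,2.5,0],0],[[0,0,-4.8],[5.4,3,0],0],[[0,0,-5.6],[6.3,3.5,0],0],[[0,0,-6.4],[7.2,4,0],0]]' >/dev/null; python3 -m crank '[[[0,0,0],[0.2,0.2,0],0],[[0,0,0],[0.2,0.2,0],0],[[0,0,0],[0.2,0.2,0],0],[[0,0,0],[0.2,0.2,0],0]]';python3 go.py 0.594 0.300 0.42 50.9
```

```text
t: 6.57
eef_pos: [0.5859, 0.2756, 0.4194]
ee_rot: [-0.0, 0.355, 0.935, -0.0]
ft_force: [0.5, 0.1, -3.8]
finger_gap: 0.0117
finger_force: 25.0
turn [-0.01, 0.0, -0.51] shift [0.25, 0.59, -0.02] tcp [0.5859, 0.2756, 0.4194] f [0.48, 0.13, -3.77] gap 0.0117 pad 25.0 t 6.5667
```

```bash
python3 -m crank '[[[0,0,-0.51],[0.3,0.75,0],0],[[0,0,-0.51],[0.3,0.75,0],0],[[0,0,-0.51],[0.3,0.75,0.7],0],[[0,0,-0.51],[0.3,0.75,1.5],0],[[0,0,-0.51],[0.3,0.75,2.3],0],[[0,0,-0.51],[0.3,0.75,3.1],0],[[0,0,-0.51],[0.3,0.75,3.9],0],[[0,0,-0.51],[0.3,0.75,4.5],0]]' >/dev/null; python3 -m crank '[[[0,0,0],[0,0,0.3],0],[[0,0,0],[0,0,0.3],0],[[0,0,0],[0,0,0.3],0],[[0,0,0],[0,0,0.3],0]]';python3 go.py 0.594 0.300 0.2215 50.9
python3 - <<'E'
from h import *
for n in('scene','top','wrist'):
    c=snap(n)
a=load('scene')['color'][60:210,230:430,::-1];b=load('top')['color'][130:280,60:260,::-1];w=load('wrist')['color'][:,:,::-1]
cv2.imwrite('pics/p2.png',cv2.resize(np.vstack([a,b]),None,fx=2,fy=2,interpolation=2))
cv2.imwrite('pics/w2.png',w)
E
```

```text
t: 7.57
eef_pos: [0.5973, 0.3066, 0.2296]
ee_rot: [0.001, 0.334, 0.942, 0.001]
ft_force: [0.6, 0.0, -2.9]
finger_gap: 0.0116
finger_force: 25.0
turn [0.03, 0.02, 0.01] shift [-0.04, -0.18, 0.2] tcp [0.5973, 0.3066, 0.2296] f [0.63, 0.05, -2.9] gap 0.0116 pad 25.0 t 7.5667
```

View pics/p2.png

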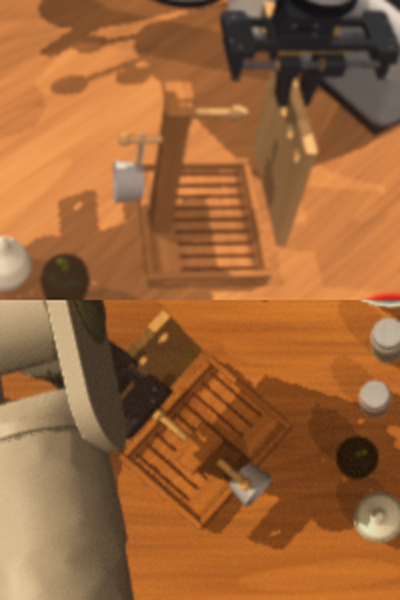

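View pics/w2.png

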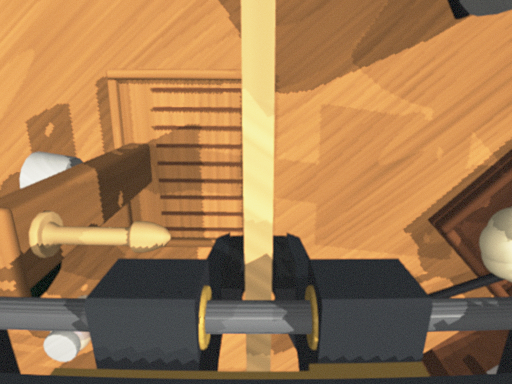

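The wrist view shows the peg clearly: rosette at (45,235), knob (150,236), tip (170,238), and the board's edge as a vertical strip at columns 243–275. Now fit the peg relative to the tool.

```bash
cat > m.py <<'E'
from h import *
from scipy.optimize import least_squares
s=r.get_state();p=s['eef_pos'];a=np.radians(50.9);u=np.array([np.cos(a),np.sin(a),0]);v=np.array([-u[1],u[0],0]);A=np.c_[u,v,[0,0,1]]
if __name__=='__main__':
  for n in('wrist','scene'):
    c=load(n);P=(cloud(c)-p)@A*1000; v0,u0=np.mgrid[0:384,0:512]
    if n=='wrist': w=(u0>20)&(u0<180)&(v0>205)&(v0<260)
    else: w=(u0>230+95)&(u0<230+130)&(v0>60+45)&(v0<60+65)
    B=P[w];B=B[(B[:,2]>-25)&(B[:,2]<8)&(abs(B[:,1])<25)]
    tip=B[:,0].max();print(n,'tip u',tip,len(B))
    for nm,lo,hi,rad in(('neck',-58,-25,5),('knob',-18,-14,8.5)):
        C=B[(B[:,0]>tip+lo)&(B[:,0]<tip+hi)]
        f=least_squares(lambda q:np.hypot(C[:,1]-q[0],C[:,2]-q[1])-rad,[C[:,1].mean(),C[:,2].max()-rad],loss='soft_l1')
        print(nm,len(C),'axis v,z rel tcp',f.x.round(2),'res',np.abs(f.fun).mean().round(2),'vrange',np.percentile(C[:,1],[2,98]).round(1),'zmax',np.percentile(C[:,2],95).round(1))
    E=P[(abs(P[:,:,0])<14)&(P[:,:,2]>8)&(P[:,:,2]<30)&(P[:,:,1]>25)&(P[:,:,1]<160)]
    if len(E)>20:
        print('edge z',np.percentile(E[:,2],[10,50,90]).round(1),'u',np.percentile(E[:,0],[2,50,98]).round(1),'z slope,u slope',np.polyfit(E[:,1],E[:,2],1).round(4),np.polyfit(E[:,1],E[:,0],1).round(4),'vrange',E[:,1].min(),E[:,1].max())
E
python3 m.py
python3 - <<'E'
from h import *
a=load('scene')['color'][60:200,330:400,::-1]
cv2.imwrite('pics/s3.png',cv2.resize(a,None,fx=4,fy=4,interpolation=2))
E
```

```text
wrist tip u -47.264132155542946 4233
neck 1078 axis v,z rel tcp [ -0.17 -17.82] res 0.42 vrange [-3.7  5.1] zmax -12.3
knob 237 axis v,z rel tcp [ -0.33 -17.79] res 0.41 vrange [-7.4  8.2] zmax -9.0
edge z [17.3 18.2 19. ] u [-5.6  0.2  5.8] z slope,u slope [-3.90000e-03  1.84434e+01] [ 0.0018 -0.0066] vrange 25.00507649238489 106.44290947956388
scene tip u -49.06570667883818 117
neck 48 axis v,z rel tcp [ -1.69 -17.35] res 1.46 vrange [-8.5  1.9] zmax -10.8
knob 17 axis v,z rel tcp [ -1.47 -18.13] res 0.93 vrange [-11.4   4. ] zmax -8.5
edge z [12.5 18.8 20.5] u [-6.9 -3.5  5.8] z slope,u slope [-0.1415 38.0925] [  0.1537 -24.8533] vrange 130.07090356694744 155.87500205838876
```

View pics/s3.png

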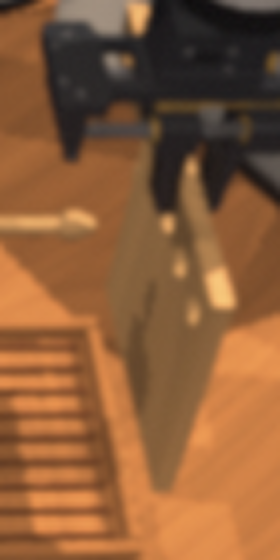

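The crop shows holes at about (193,315), (180,268), (168,222) and the blade's near top corner at (222,305). I'll ray-cast these onto the board's plane for the lateral offset.

Run:
```python
from m import *
c=load('scene');W=np.linalg.inv(c['world_to_cam'])
def onplane(px,u_mm):
    n=cv2.undistortPoints(np.array(px,float).reshape(-1,1,2),c['mtx'],c['dist']).reshape(-1,2)
    d=np.c_[n[:,0],-n[:,1],-np.ones(len(n))]@W[:3,:3].T;o=W[:3,3]-p
    s=(u_mm/1000-o@u)/(d@u);X=o+d*s[:,None];return (X@A*1000).round(1)
px=lambda L:[(330+x/4-.4,60+y/4-.4) for x,y in L]
print('holes -6',onplane(px([(193,315),(180,268),(168,222)]),-6));print('near corner +-6',onplane(px([(208,306)]),-6),onplane(px([(235,302)]),6));print('bottom',onplane(px([(158,488)]),-6))
print('knob axis plane check tip',onplane(px([(97,222)]),-47))
hsv=c['color'][130:150,365:395].astype(int).sum(2);
P=(cloud(c)-p)@A*1000
B=P[60:200,330:400].reshape(-1,3);B=B[(abs(B[:,0])<9)&(B[:,2]<14)&(B[:,2]>-150)&(B[:,1]<-60)]
print('blade end v',np.percentile(B[:,1],[0,1,2,5]).round(1),'z',np.percentile(B[:,2],[0,2]).round(1))
```

```text
holes -6 [[ -6.  -78.7 -10.1]
 [ -6.  -42.1 -10.8]
 [ -6.   -6.  -10.4]]
near corner +-6 [[ -6.  -93.6  14. ]] [[  6.  -98.6  22.6]]
bottom [[  -6.  -108.3 -133.1]]
knob axis plane check tip [[-47.   -1.9 -13.7]]
blade end v [-101.8 -101.2 -100.7 -100.3] z [-149.2 -145.2]
```

```bash
python3 -m crank '[[[0,0,0],[-0.02,0,0.15],0],[[0,0,0],[-0.02,0,0.15],0],[[0.03,0.02,0],[-0.02,-0.2,0.15],0],[[0.03,0.02,0],[-0.02,-0.4,0.15],0],[[0.03,0.02,0],[-0.02,-0.6,0.15],0],[[0.03,0.02,0],[-0.02,-0.8,0.15],0],[[0.03,0.02,0],[-0.02,-0.9,0.15],0],[[0.03,0.02,0],[-0.02,-0.9,0.15],0]]'; python3 -m crank '[[[0,0,0],[0,0,0],0],[[0,0,0],[0,0,0],0],[[0,0,0],[0,0,0],0],[[0,0,0],[0,0,0],0]]'; python3 -c "
from h import *
snap('wrist')";python3 m.py | head -4; python3 go.py 0.5742 0.2782 0.2236 50.9
```

```text
t: 8.38
eef_pos: [0.5744, 0.2784, 0.2217]
ee_rot: [-0.001, 0.334, 0.943, -0.001]
ft_force: [0.3, 0.9, -4.3]
finger_gap: 0.0119
finger_force: 25.0
t: 8.72
eef_pos: [0.5747, 0.279, 0.2214]
ee_rot: [-0.001, 0.334, 0.943, -0.001]
ft_force: [0.3, 0.1, -3.2]
finger_gap: 0.0115
finger_force: 25.0
wrist tip u -39.398384180201425 3357
neck 2314 axis v,z rel tcp [ 7.71 -4.44] res 4.51 vrange [-7.4 21.5] zmax 3.9
knob 162 axis v,z rel tcp [ -0.96 -14.07] res 0.7 vrange [-3.8  5.5] zmax -4.8
edge z [17.2 18.1 18.9] u [-5.5  0.3  5.9] z slope,u slope [2.00000e-04 1.80445e+01] [0.0011 0.1233] vrange 25.016069222567268 106.7682349425986
turn [-0.03, -0.02, 0.02] shift [-0.0, -0.02, -0.06] tcp [0.5747, 0.2789, 0.2214] f [0.08, 1.08, -2.86] gap 0.012 pad 25.0 t 8.7667
```

```bash
cat > n.py <<'E'
from m import *
import sys
tip=float(sys.argv[1])
s=r.get_state();c=snap('wrist');p=s['eef_pos'];P=(cloud(c)-p)@A*1000;B=P.reshape(-1,3)
B=B[(abs(B[:,1])<12)&(B[:,2]>-28)&(B[:,2]<2)]
for nm,lo,hi,rad in(('neck',-60,-26,5),('knob',-18,-14,8.5)):
    C=B[(B[:,0]>tip+lo)&(B[:,0]<tip+hi)]
    if len(C)<30: print(nm,'hidden');continue
    f=least_squares(lambda q:np.hypot(C[:,1]-q[0],C[:,2]-q[1])-rad,[C[:,1].mean(),C[:,2].max()-rad],loss='soft_l1')
    print(nm,len(C),f.x.round(2),'res',np.abs(f.fun).mean().round(2),np.percentile(C[:,1],[2,98]).round(1),np.percentile(C[:,0],[2,98]).round(1))
print(p.round(4),s['ft_force'].round(2),'stand-x est',round(-30-tip,1))
E
python3 n.py -11.6
```

```text
neck 1272 [  0.38 -10.28] res 0.4 [-3.4  5.6] [-70.9 -38.3]
knob 263 [  0.14 -10.23] res 0.41 [-5.3  8.8] [-29.5 -25.7]
[0.5747 0.2789 0.2214] [ 0.08  1.08 -2.86] stand-x est -18.4
```

```bash
python3 -m crank '[[[0,0,0],[0,0,-0.04],0],[[0,0,0],[0,0,-0.04],0],[[0,0,0],[0,-0.07,-0.04],0],[[0,0,0],[0,-0.14,-0.04],0],[[0,0,0],[0,-0.2,-0.04],0],[[0,0,0],[0,-0.25,-0.04],0],[[0,0,0],[0,-0.3,-0.04],0],[[0,0,0],[0,-0.3,-0.04],0]]';python3 n.py -23.5
```

```text
t: 9.48
eef_pos: [0.5669, 0.2692, 0.2233]
ee_rot: [-0.001, 0.334, 0.943, -0.001]
ft_force: [-0.3, 1.0, -3.7]
finger_gap: 0.0117
finger_force: 25.0
neck 1497 [ 3.88 -5.04] res 2.5 [-7.5 11.6] [-71.4 -50.3]
knob 149 [ -0.77 -16.01] res 0.6 [-3.5  5.7] [-41.4 -37.6]
[0.5669 0.2692 0.2233] [-0.32  0.99 -3.75] stand-x est -6.5
```

```bash
sed -i 's/-30-tip/-30+tip/' n.py; python3 n.py 0.8; python3 -m crank '[[[0,0,0],[0,-0.04,0],0],[[0,0,0],[0,-0.07,0],0],[[0,0,0],[0,-0.1,0],0],[[0,0,0],[0,-0.1,0],0]]';python3 n.py 4.8
```

```text
neck 1254 [  0.58 -12.14] res 0.41 [-3.3  5.8] [-58.4 -25.8]
knob 74 [15.83 -6.45] res 0.44 [ 6.8 10.2] [-17.1 -13.3]
[0.567  0.2693 0.2232] [ 0.3   0.14 -3.49] stand-x est -29.2
t: 9.92
eef_pos: [0.5645, 0.2662, 0.2232]
ee_rot: [-0.001, 0.334, 0.943, -0.001]
ft_force: [-0.5, -0.1, -3.6]
finger_gap: 0.0118
finger_force: 25.0
neck 1229 [  0.57 -12.12] res 0.4 [-3.3  5.8] [-54.5 -22.5]
knob 97 [15.37 -5.23] res 0.53 [6.4 9.2] [-13.1  -9.2]
[0.5645 0.2662 0.2232] [-0.52 -0.15 -3.56] stand-x est -25.2
```

```bash
python3 -m crank '[[[0,0,0],[0,-0.03,0],0],[[0,0,0],[0,-0.06,0],0],[[0,0,0],[0,-0.08,0],0],[[0,0,0],[0,-0.1,0],0],[[0,0,0],[0,-0.1,0],0]]'; python3 -m crank '[[[0,0,0],[0,-0.03,0],0],[[0,0,0],[0,-0.05,0],0],[[0,0,0],[0,-0.05,0],0]]'
```

```text
t: 10.38
eef_pos: [0.562, 0.2631, 0.2232]
ee_rot: [-0.001, 0.334, 0.943, -0.001]
ft_force: [-0.4, 0.8, -3.5]
finger_gap: 0.0116
finger_force: 25.0
t: 10.63
eef_pos: [0.5607, 0.2616, 0.2232]
ee_rot: [-0.001, 0.334, 0.943, -0.001]
ft_force: [0.3, -0.3, -3.8]
finger_gap: 0.0123
finger_force: 25.0
```

```bash
python3 -m crank '[[[0,0,0],[0,-0.05,0],0],[[0,0,0],[0,-0.1,0],0],[[0,0,0],[0,-0.15,0],0],[[0,0,0],[0,-0.2,0],0],[[0,0,0],[0,-0.2,0],0]]'; python3 n.py 19; python3 -m crank '[[[0,0,0],[0,-0.05,0],0],[[0,0,0],[0,-0.1,0],0],[[0,0,0],[0,-0.15,0],0],[[0,0,0],[0,-0.2,0],0],[[0,0,0],[0,-0.2,0],0]]';python3 n.py 27
```

```text
t: 11.05
eef_pos: [0.5556, 0.2552, 0.2233]
ee_rot: [-0.001, 0.334, 0.943, -0.001]
ft_force: [-0.7, -0.3, -3.7]
finger_gap: 0.0118
finger_force: 25.0
neck 847 [ 5.42 -5.13] res 1.36 [-3.1  8.8] [-40.6  -8.5]
knob hidden
[0.5556 0.2552 0.2233] [-0.69 -0.29 -3.68] stand-x est -11.0
t: 11.52
eef_pos: [0.5505, 0.249, 0.2233]
ee_rot: [-0.001, 0.334, 0.943, -0.001]
ft_force: [-0.4, -0.4, -4.2]
finger_gap: 0.0122
finger_force: 25.0
neck 564 [ 5.73 -5.2 ] res 1.36 [-2.5  8.9] [-32.8  -7.9]
knob 96 [15.3  -5.51] res 0.54 [6.3 9.1] [ 9.  12.9]
[0.5505 0.249  0.2233] [-0.43 -0.44 -4.16] stand-x est -3.0
```

```bash
python3 -m crank '[[[0,0,0],[0,-0.05,0],0],[[0,0,0],[0,-0.1,0],0],[[0,0,0],[0,-0.15,0],0],[[0,0,0],[0,-0.2,0],0],[[0,0,0],[0,-0.22,0],0],[[0,0,0],[0,-0.22,0],0],[[0,0,0],[0,-0.22,0],0]]'; python3 -m crank '[[[0,0,0],[0,0,0.02],0],[[0,0,0],[0,0,0.04],0],[[0,0,0],[0,0,0.06],0],[[0,0,0],[0,0,0.075],0],[[0,0,0],[0,0,0.09],0],[[0,0,0],[0,0,0.09],0],[[0,0,0],[0,0,0.09],0]]'
```

```text
t: 12.15
eef_pos: [0.5452, 0.2424, 0.2233]
ee_rot: [-0.001, 0.334, 0.943, -0.001]
ft_force: [0.8, -0.7, -3.7]
finger_gap: 0.0117
finger_force: 25.0
t: 12.73
eef_pos: [0.5452, 0.2424, 0.2196]
ee_rot: [-0.001, 0.334, 0.943, -0.001]
ft_force: [-0.9, 0.5, -3.5]
finger_gap: 0.0121
finger_force: 25.0
```

```bash
for i in 1 2 ; do python3 -m crank '[[[0,0,0],[0,0,0.01],0],[[0,0,0],[0,0,0.01],0],[[0,0,0],[0,0,0.01],0]]' | egrep 'pos|ft_f'; done
```

```text
eef_pos: [0.5452, 0.2424, 0.2193]
ft_force: [0.2, 0.4, -3.6]
eef_pos: [0.5452, 0.2424, 0.2189]
ft_force: [-0.0, 0.4, -3.7]
```

```bash
for i in 1 ; do python3 -m crank '[[[0,0,0],[0,0,0.01],0],[[0,0,0],[0,0,0.01],0],[[0,0,0],[0,0,0.01],0]]' | egrep 'pos|ft_f'; python3 -m crank '[[[0,0,0],[0,0,0.006],0],[[0,0,0],[0,0,0.006],0],[[0,0,0],[0,0,0.006],0]]' | egrep 'pos|ft_f'; done
```

```text
eef_pos: [0.5452, 0.2424, 0.2186]
ft_force: [0.1, -0.4, -2.6]
eef_pos: [0.5452, 0.2424, 0.2184]
ft_force: [-0.7, -0.3, -1.9]
```

```bash
python3 -m crank '[[[0,0,0],[0,0,0.006],0],[[0,0,0],[0,0,0.006],0],[[0,0,0],[0,0,0.006],0]]' | egrep 'pos|ft_f'; python3 -m crank '[[[0,0,0],[0,0,0.005],0],[[0,0,0],[0,0,0.005],0],[[0,0,0],[0,0,0.005],0]]' | egrep 'pos|ft_f'; python3 -c "
from h import *
for i in range(4):
    print(r.get_state()['ft_force'].round(2)); r.camera('wrist')"
```

```text
eef_pos: [0.5452, 0.2424, 0.2182]
ft_force: [-0.1, -0.2, 0.0]
eef_pos: [0.5453, 0.2424, 0.2181]
ft_force: [-0.4, -0.5, 2.3]
[-0.4  -0.54  2.33]
[0.2  0.14 3.1 ]
[-0.8  -0.61  2.35]
[-0.76 -1.72  3.84]
```

```bash
python3 -m crank '[[[0,0,0],[0,0,-0.006],0],[[0,0,0],[0,0,-0.006],0],[[0,0,0],[0,0,-0.006],0],[[0,0,0],[0,0,-0.006],0]]' | egrep 'pos|ft_f'; python3 -m crank '[[[0,0,0],[0,0,0],0],[[0,0,0],[0,0,0],0],[[0,0,0],[0,0,0],0]]' 3| egrep 'ft_f|fing'; python3 -m crank '[[[0,0,0],[0,0,0],0.16],[[0,0,0],[0,0,0],0.2],[[0,0,0],[0,0,0],0.24],[[0,0,0],[0,0,0],0.26],[[0,0,0],[0,0,0],0.28],[[0,0,0],[0,0,0],0.28],[[0,0,0],[0,0,0],0.28],[[0,0,0],[0,0,0],0.28]]'
```

```text
eef_pos: [0.5452, 0.2424, 0.2181]
ft_force: [0.1, -0.8, 2.8]
ft_force: [-0.3, -0.0, 3.3]
finger_gap: 0.012
finger_force: 4.8
t: 15.68
eef_pos: [0.5447, 0.2417, 0.2179]
ee_rot: [-0.002, 0.334, 0.943, -0.002]
ft_force: [-3.6, -4.0, 3.2]
finger_gap: 0.0147
finger_force: 3.5
```

```bash
python3 - <<'E'
from h import *
for n in('scene','wrist'): snap(n)
cv2.imwrite('pics/e.png',cv2.resize(np.hstack([load('scene')['color'][60:230,230:430,::-1],load('wrist')['color'][100:270,150:350,::-1]]),None,fx=2,fy=2))
E
python3 go.py 0.5452 0.2424 0.32 50.9
```

```text
turn [-0.06, -0.03, 0.02] shift [0.01, 0.01, -2.55] tcp [0.5447, 0.2417, 0.2179] f [-3.28, -4.34, 3.95] gap 0.0145 pad 3.5 t 15.7833
```

View pics/e.png

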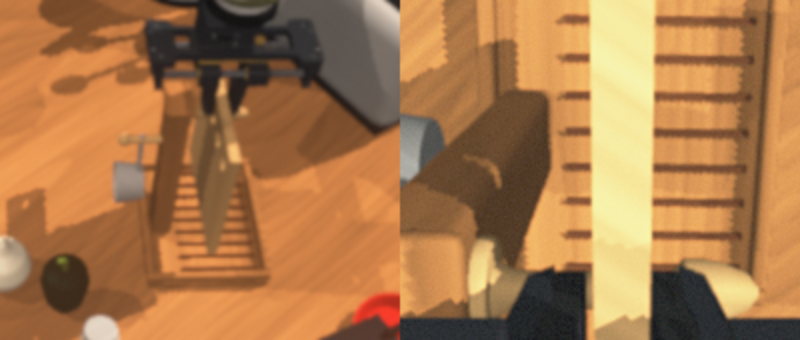

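The wrist crop shows the board's whole thickness behind the knob at (715,285), but the outer fingertip is touching the knob's back while opening. I'll ease the opening and rise before opening more.

```bash
python3 -m crank '[[[0,0,0],[0,0,0],0.16],[[0,0,0],[0,0,0],0.16],[[0,0,0],[0,0,0],0.16],[[0,0,0],[0,0,-0.01],0.16],[[0,0,0],[0,0,-0.01],0.16]]'; python3 -c "
from h import *
print(r.get_state()['ft_force'])"
```

```text
t: 16.2
eef_pos: [0.5448, 0.2419, 0.2181]
ee_rot: [-0.002, 0.334, 0.943, -0.002]
ft_force: [-3.6, -3.6, 3.0]
finger_gap: 0.0139
finger_force: 2.6
[-3.62897662 -3.63956752  2.9810297 ]
```

```bash
for i in 1 2; do python3 -m crank '[[[0,0,0],[0,0,-0.015],0.16],[[0,0,0],[0,0,-0.03],0.16],[[0,0,0],[0,0,-0.03],0.16]]'|egrep 'pos|fo|gap'; done
```

```text
eef_pos: [0.5452, 0.2426, 0.2195]
ft_force: [-0.6, -1.2, 1.2]
finger_gap: 0.014
finger_force: 0.4
eef_pos: [0.5453, 0.2426, 0.221]
ft_force: [0.0, 0.7, -0.0]
finger_gap: 0.0143
finger_force: 0.0
```

```bash
python3 -m crank '[[[0,0,0],[0,0,-0.03],0.2],[[0,0,0],[0,0,-0.06],0.24],[[0,0,0],[0,0,-0.1],0.27],[[0,0,0],[0,0,-0.2],0.27],[[0,0,0],[0,0,-0.4],0.27],[[0,0,0],[0,0,-0.8],0.27],[[0,0,0],[0,0,-1.6],0.27],[[0,0,0],[0,0,-2.5],0.27]]'; python3 -m crank '[[[0,0,0],[0,0,-1],0.27],[[0,0,0],[0,0,-1],0.27],[[0,0,0],[0,0,-1],0.27],[[0,0,0],[0,0,-1],0.27],[[0,0,0],[0,0,-1],0.27],[[0,0,0],[0,0,-1],0.27]]';python3 - <<'E'
from h import *
for n in('scene','wrist'): snap(n)
cv2.imwrite('pics/f.png',np.hstack([cv2.resize(load('scene')['color'][60:230,230:430,::-1],(400,340)),cv2.resize(load('wrist')['color'][:,:,::-1],(400,340))]))
from m import *
P=cloud(load('wrist'))@A*1000;o=(np.array([.5495,.245,0])@A*1000)
B=P.reshape(-1,3);E=B[(B[:,2]>228)&(B[:,2]<250)&(B[:,0]-o[0]>-25)&(B[:,0]-o[0]<25)&(abs(B[:,1]-o[1])<90)]
print('edge stand x',-np.percentile(E[:,0]-o[0],[2,50,98]).round(1),'z',np.percentile(E[:,2],[5,50,95]).round(1),'slope',np.polyfit(E[:,1],E[:,2],1)[0].round(4),'v',(np.array([E[:,1].min(),E[:,1].max()])-o[1]).round(1))
E
```

```text
t: 17.37
eef_pos: [0.5449, 0.2423, 0.3215]
ee_rot: [-0.002, 0.334, 0.943, -0.002]
ft_force: [0.5, 1.0, 0.6]
finger_gap: 0.0242
finger_force: 0.0
t: 17.87
eef_pos: [0.5454, 0.2425, 0.3596]
ee_rot: [-0.002, 0.334, 0.943, -0.002]
ft_force: [-1.1, -0.5, -0.1]
finger_gap: 0.0237
finger_force: 0.0
edge stand x [10.4  4.6 -1.1] z [235.1 236.3 237.4] slope 0.0017 v [-90.   89.6]
```

View pics/f.png

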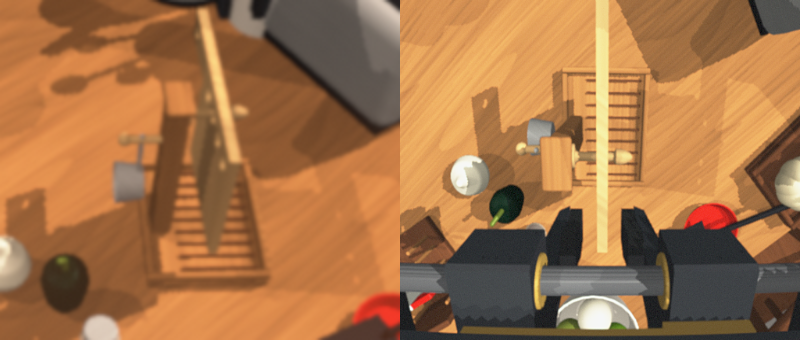

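The board hangs level (slope 0.002, hole at z about 206 mm, stand x about 5 mm) and the gripper is clear. I'll let it settle, then hand in.

```bash
for i in 1 2 3; do python3 -m crank '[[[0,0,0],[0,0,0],0.27],[[0,0,0],[0,0,0],0.27],[[0,0,0],[0,0,0],0.27],[[0,0,0],[0,0,0],0.27],[[0,0,0],[0,0,0],0.27],[[0,0,0],[0,0,0],0.27],[[0,0,0],[0,0,0],0.27],[[0,0,0],[0,0,0],0.27]]' >/dev/null; done; python3 -c "
from h import *
print(r.close_job())"
```

```text
the job is handed in; nothing more can be done
None
```

The flag board is hanging released and level on the peg's neck by hole C (hole centre about 206 mm up, 5 mm along the stand's x), and the job is handed in; the hand-in gave no verdict. While opening, one fingertip pressed the knob at about 5 N.

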